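# Fasten the blue sushi-kit case

## Task

Fasten the draw latch of the blue case: swing its steel wire loop over so that the cross bar drops behind the brass keeper, then push the upright black lever back and press it fully down until it is latched. Keep off the orange case, whose latch stays open.

Things in the scene. Friction and masses are not known exactly. Their poses are not given: they have to be found in the camera images.
- blue_keeper (a point): Rest of the loop's bar behind the brass keeper hook (32 mm wide, 14 mm high; lip over this point, open to +x; springs a few mm, 4 N/mm), 6 mm above the blue case's top. Case fixed, 133 (x) x 170 (y) x 100 mm high. Axes: +x from lever pivot to keeper, +y along case and bar, +z up. The lever's pivot axis (along y) lies 47 mm to -x of this point, 4 mm higher, same y.
- blue_bar (a point): Centre of the cross bar (6 mm thick, 52 mm long) of the blue case's steel wire loop, 60 mm long, turning freely on a pin 17 mm up the lever. It starts leaning 15 to 35 deg past upright, away from the keeper, bar 65 to 78 mm above the lever pivot, above the lever's tip. Pushed past upright it falls by itself and, with the lever up, the bar drops on a pad 5 to 14 mm beyond the hook.
- blue_lever (a joint): Angle of the blue case's black lever (rad): 0 = shut, flat, pointing away from the keeper; pi/2 = upright; starts 1.75 to 2.05, leaning to the keeper; at most 2.1. 46 mm long from its pivot, 30 mm wide, 5 to 7 mm thick; shut, its top is 5 mm above the pivot. Friction holds it. Shutting it with the loop hooked takes a few N at the tip; it passes over centre and then stays shut.
- orange_case: The other case, orange, fixed, of the same size, with the same kind of latch standing open: leave it alone. Origin at the middle of its underside on the table, 110 mm below its lever's pivot; axes as for the blue case.
There are look-alikes about, which are no part of the job. Of the things that look like the part that bears blue_keeper, the larger one is meant.

How it is judged:
By the outcome, as a careful person would: the job done as asked, in the order asked, and still so for the second after the job is handed in, with the robot touching nothing.
It also fails if it takes over 38 s, if anything falls off the work surface, if the arm or the gripper's body presses on something with over 40 N, if the wrist force passes 120 N, or if a joint passes its speed limit or range.

## Robot

A 7-joint arm with a two-finger parallel gripper is mounted at the origin on the work surface. World frame = base frame: x ahead of the robot, y to its left, z up, the work surface at z = 0. Lengths are in m, angles in rad, forces in N, time in s.
With the tool pointing down it reaches from about 0.425 to 0.925 m from the base axis. Payload 6.8 kg.
Tool frame: the origin (TCP) lies at the very end of the fingers, on their centre line; the grasp point (between the pads) lies 19 mm behind it; y points along the fingers, x is the direction in which the jaws open and shut, and the axes are right-handed (so a half turn about y gives the same grasp; the last joint's range is limited). The gripper opens to 85 mm and grips with 20 to 120 N. Pads are 22 mm wide; open, the fingers measure 114 mm over their backs; the gripper's body (76 mm by 85 mm) begins 54 mm behind the grasp point. The pads swing forward as they close: fully open they stand 13 mm farther back than shut.
Start: joints at [1.035, 0.477, 0.022, 1.555, -0.011, 1.109, -0.083], TCP at [0.28, -0.614, 0.231] pointing down, gripper open.
Joint ranges: [-2.96, 2.96], [-0.34, 2.1], [-1.41, 1.46], [0.24, 2.44], [-1.37, 4.51], [0.17, 1.92], [-2.96, 2.96]. Speed limits (rad/s): [2.39, 2.39, 3.14, 3.14, 3.14, 3.14, 3.14].

## Interface

Orientations are given as a rotation vector (axis times angle).
In Python, from bench import r, imaging gives the robot as it stands.
- The arm moves only by the shell command python3 -m jog 'ROWS' [FORCE]. ROWS is text: rows parted by semicolons, each of 7 numbers parted by spaces: the turn, a rotation vector about the tool's x, y, z in degrees, then the shift along the tool's x, y, z in mm, then the opening, from 0 (shut) to 1 (fully open). A call has exactly 5 rows; each row shifts and turns the commanded pose from where the row before left it, along the tool's axes as they then stand; what a row does not reach is not made up. A row lasts 1/12 s, in which the tool goes at most 41.7 mm and 7.16 degrees, less where a joint would pass 70% of its speed; a pose out of reach is approached as far as the arm can. A call with a gripper value outside its range is refused whole. The fingers move at their own pace and stop on an object; FORCE is the grip in N (left out, the last holds). Time passes only in rows, so rows that do not move let the fingers close, or fill a call up. It gives the time, the measured TCP pose, the force and the opening at its end, in the units of the state.
- r.get_obs(): the state, without advancing time (a new reading comes with each control period).
- imaging.grab_frame(name): name is "scene" or "side" or "wrist"; returns a dict with "color" (400x640x3 uint8, red, green, blue), "z_map" (400x640 float32, m along the optical axis (not along the pixel's ray), 0 where there is no reading), "fx", "fy", "cx", "cy" (pixels), "world_to_cam" (4x4, takes a point from world to camera coordinates); the wrist camera has in their place "hand_eye" (4x4, takes a point from camera to tool coordinates, whose origin is the TCP and whose axes are the tool frame's). Camera axes: x right, y up, looking along -z (the intrinsics and any distortion apply to the point x, -y, -z); pixel columns grow to the right and rows downward; lengths in m; the calibration is good to about 2 mm. A picture is of the moment at which its call begins: read the wrist's pose just before it.
- r.hand_in(): hands the job in, once; it reports no verdict.
The state is a dict: "clock": time; "joints": joint angles; "qvel": joint speeds; "tau": joint torques, N m; "tcp_pos": TCP position; "orientation": TCP orientation; "contact_force": force on the tool from outside, world axes, zero at the start; "moment": the same for the moment, N m; "grip_width": finger opening in m.
Only numpy, scipy, OpenCV 4.12 (cv2) and the standard library are available. Lean on these libraries where they do the work, as an engineer would, in place of code of your own. Each camera call takes 0.05 s, during which the arm holds its last target.

## Working session

There is one attempt and no reset: what is moved stays moved. The work goes in short steps, Python scripts to look and compute and a shell command to move; the robot and the scene stay as the last step left them, time stands still between calls to the robot, and variables do not carry over. Pictures are saved under pics/ and viewed, and the job is handed in when it is done.

```bash
ls; mkdir -p pics; python3 - <<'E'
from bench import r, imaging
import cv2,numpy as np
print(r.get_obs())
for n in ["scene","side","wrist"]:
    f=imaging.grab_frame(n)
    cv2.imwrite(f"pics/a_{n}.png",f["color"][:,:,::-1])
    print(n,f["fx"],f["fy"],f["cx"],f["cy"],[k for k in f]); print(f.get("world_to_cam",f.get("hand_eye")))
    np.savez(f"/tmp/a_{n}.npz",**{k:v for k,v in f.items() if v is not None})
E
```

```text
pics
{'clock': 0.0, 'joints': array([ 1.03492105,  0.47776996,  0.02229573,  1.55648846, -0.01146982,
        1.10930829, -0.08313431]), 'qvel': array([ 0.00056138, -0.00172583,  0.00104047,  0.00014204,  0.00033615,
       -0.00094495,  0.00272659]), 'tau': array([ 4.05585752e-04, -5.96442211e+01,  1.60792116e+00, -2.81187648e+01,
        1.24333519e-02,  9.39110178e-03,  8.56535962e-06]), 'tcp_pos': array([ 0.2797687 , -0.61361673,  0.23032946]), 'orientation': array([-1.38084671,  0.88978377, -0.88711293]), 'contact_force': array([-0.50707266,  0.26307043, -0.18158869]), 'moment': array([-0.00476519,  0.04111547,  0.01910476]), 'grip_width': 0.08541464477042426}
scene 461.060478312234 461.060478312234 312.6086425716052 207.8347390007588 ['color', 'z_map', 'fx', 'fy', 'cx', 'cy', 'world_to_cam']
[[ 0.34586993  0.93819584 -0.01274992 -0.156696  ]
 [-0.73687247  0.28001321  0.6153142   0.32244228]
 [ 0.58085537 -0.20342361  0.78817883 -1.07142269]
 [ 0.          0.          0.          1.        ]]
side 408.15300280748136 408.15300280748136 316.063148514921 198.5953331383086 ['color', 'z_map', 'fx', 'fy', 'cx', 'cy', 'world_to_cam']
[[-0.87925899 -0.47633541 -0.00286354  0.42583432]
 [ 0.33751411 -0.6272308   0.70190152 -0.22188978]
 [-0.33613665  0.61618674  0.71226825 -0.70272765]
 [ 0.          0.          0.          1.        ]]
wrist 330.65637612731143 330.65637612731143 320.38113888356804 195.95771635679083 ['color', 'z_map', 'fx', 'fy', 'cx', 'cy', 'hand_eye']
[[ 9.99999420e-01 -9.49063947e-04  5.09965400e-04 -1.94798507e-04]
 [ 7.76806925e-04  3.07133943e-01 -9.51665980e-01 -1.42642723e-01]
 [ 7.46564187e-04  9.51665824e-01  3.07134502e-01  7.76264476e-02]
 [ 0.00000000e+00  0.00000000e+00  0.00000000e+00  1.00000000e+00]]
```

View pics/a_scene.png

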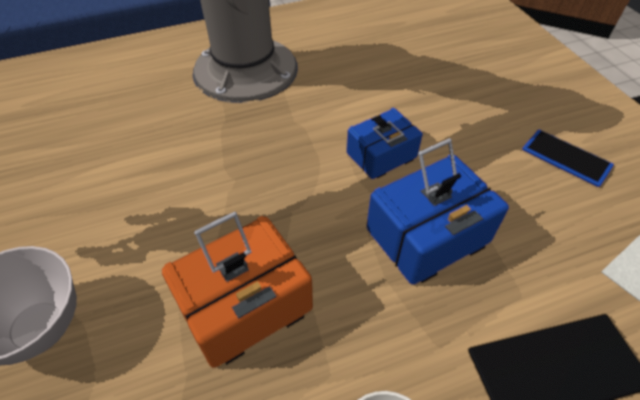

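View pics/a_side.png

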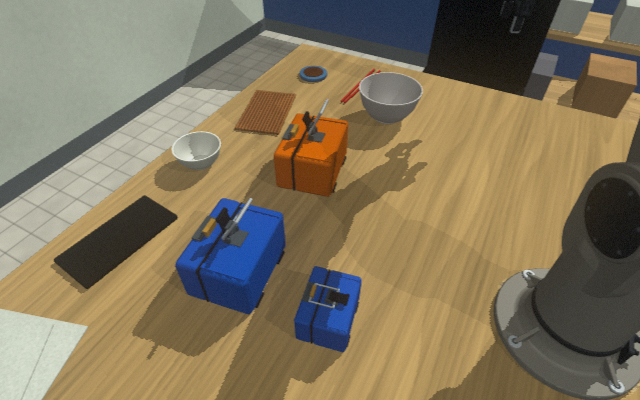

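View pics/a_wrist.png

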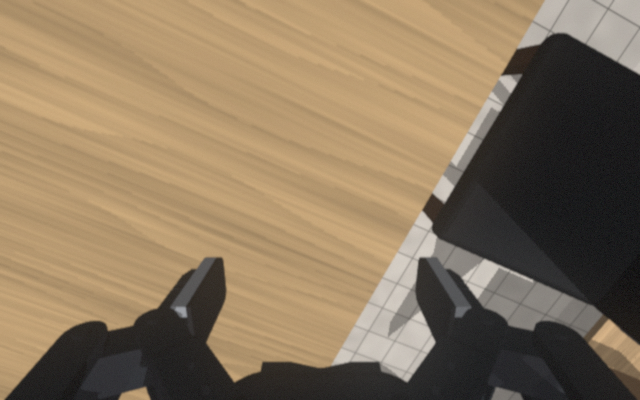

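The scene view shows two blue cases, a large one at (437,220) and a small one at (384,142). The orange case is at (238,290). The larger blue case fits the description (133x170x100 mm). I'll confirm that and measure it.

```bash
cat > h.py <<'E'
import numpy as np,cv2
def load(n,p='a'): return dict(np.load(f"/tmp/{p}_{n}.npz"))
def pt(f,u,v,z=None):
    """world point(s) from depth"""
    u=np.asarray(u);v=np.asarray(v);d=f["z_map"][v.astype(int),u.astype(int)]
    X=np.stack([(u-f["cx"])/f["fx"]*d,-(v-f["cy"])/f["fy"]*d,-d],-1)
    M=np.linalg.inv(f["world_to_cam"]);return X@M[:3,:3].T+M[:3,3]
def ray(f,u,v):
    M=np.linalg.inv(f["world_to_cam"]);d=M[:3,:3]@np.array([(u-f["cx"])/f["fx"],-(v-f["cy"])/f["fy"],-1]);return M[:3,3],d/np.linalg.norm(d)
def onz(f,u,v,z):
    o,d=ray(f,u,v);return o+d*(z-o[2])/d[2]
def tri(f,a,g,b):
    o,d=ray(f,*a);p,e=ray(g,*b);A=np.stack([d,-e],1);s=np.linalg.lstsq(A,p-o,rcond=None)[0]
    return (o+d*s[0]+p+e*s[1])/2,np.linalg.norm(o+d*s[0]-p-e*s[1])
def proj(f,X):
    c=f["world_to_cam"]@np.append(X,1);return c[0]/-c[2]*f["fx"]+f["cx"],-c[1]/-c[2]*f["fy"]+f["cy"]
E
python3 - <<'E'
from h import *
for n,(x,y,w,h) in dict(scene=(355,130,160,155),side=(165,190,130,125)).items():
    f=load(n);c=f["color"][y:y+h,x:x+w,::-1]
    s=4 if n=='side' else 3.8
    cv2.imwrite(f"pics/b_{n}.png",cv2.resize(c,None,fx=s,fy=s,interpolation=cv2.INTER_CUBIC))
    hsv=cv2.cvtColor(f["color"],cv2.COLOR_RGB2HSV)
    for nm,m in dict(blue=cv2.inRange(hsv,(105,120,40),(125,255,255)),orange=cv2.inRange(hsv,(3,150,60),(16,255,255))).items():
        v,u=np.nonzero(m);P=pt(f,u,v)
        vv=(P[:,2]>.092)&(P[:,2]<.108)&(f["z_map"][v,u]>0)
        mm=np.zeros_like(m);mm[v[vv],u[vv]]=255
        k,l,st,ce=cv2.connectedComponentsWithStats(cv2.morphologyEx(mm,cv2.MORPH_CLOSE,np.ones((9,9))))
        for i in range(1,k):
            if st[i,4]>300:
                vs,us=np.nonzero((l==i)&(mm>0));Q=pt(f,us,vs)
                print(n,nm,st[i],cv2.minAreaRect((Q[:,:2]*1000).astype(np.float32)),Q[:,2].mean())
    # small case
E
```

```text
scene blue [ 371  156  137   99 6498] ((565.823974609375, 163.27871704101562), (129.5110626220703, 166.50611877441406), 9.189199447631836) 0.09968056797550229
scene orange [ 162  216  150  129 9369] ((579.6001586914062, -156.7947235107422), (131.56524658203125, 169.67263793945312), 12.549583435058594) 0.0996051508139069
side blue [ 176  199  107   89 4823] ((561.5386352539062, 167.05316162109375), (131.08023071289062, 169.02508544921875), 9.478897094726562) 0.09982733372815318
side orange [ 274  113   74   55 2410] ((576.6825561523438, -154.2078857421875), (130.87229919433594, 170.64755249023438), 12.456284523010254) 0.09963381108677044
```

View pics/b_scene.png

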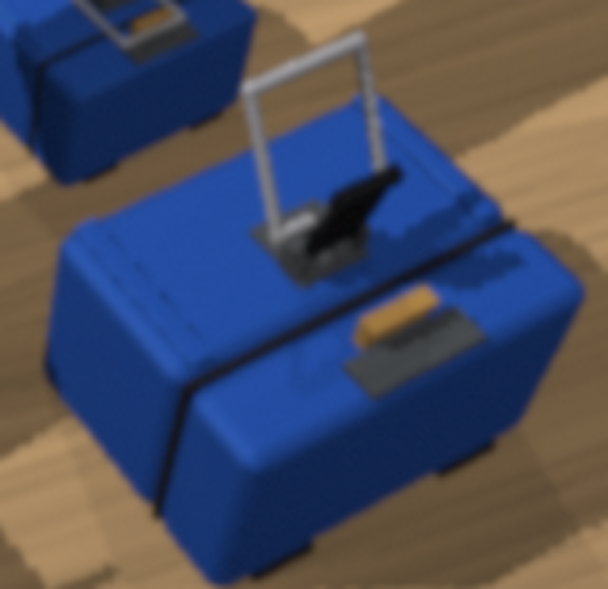

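View pics/b_side.png

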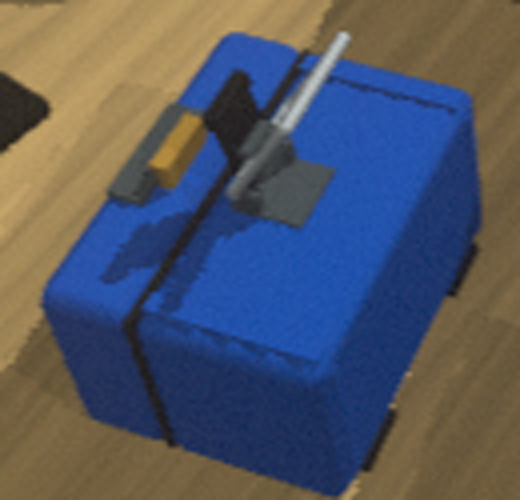

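```bash
python3 - <<'E'
from h import *
S=load('scene');D=load('side')
a=np.radians(9.3);R=np.array([[np.cos(a),-np.sin(a),0],[np.sin(a),np.cos(a),0],[0,0,1]]);C=np.array([.5635,.165,0])
loc=lambda P:(np.atleast_2d(P)-C)@R*1000
for n,f,box in(('scene',S,(440,190,490,235)),('side',D,(190,205,225,245))):
    hsv=cv2.cvtColor(f["color"],cv2.COLOR_RGB2HSV);m=cv2.inRange(hsv,(10,120,80),(25,255,255))
    k=np.zeros_like(m);k[box[1]:box[3],box[0]:box[2]]=m[box[1]:box[3],box[0]:box[2]]
    v,u=np.nonzero(k);P=loc(pt(f,u,v));print(n,'brass',len(u),u.mean(),v.mean(),np.percentile(P,[2,50,98],axis=0).round(1).tolist())
    t=P[P[:,2]>111];print(' top',len(t),t.mean(0),t.min(0),t.max(0)) if len(t) else 0
# lever: dark pixels
for n,f,box in(('scene',S,(425,160,470,205)),('side',D,(210,200,245,245))):
    g=f["color"].max(2);m=np.zeros_like(g);m[box[1]:box[3],box[0]:box[2]]=(g[box[1]:box[3],box[0]:box[2]]<45)
    v,u=np.nonzero(m);P=loc(pt(f,u,v));P=P[P[:,2]>104];print(n,'lever',len(P),np.percentile(P,[2,50,98],axis=0).round(1).tolist())
    t=P[P[:,2]>P[:,2].max()-6];print(' tip',t.mean(0))
    np.set_printoptions(suppress=True,precision=4)
# any points above case higher than 115mm
for n,f in(('scene',S),('side',D)):
    v,u=np.nonzero(f["z_map"]>0);P=loc(pt(f,u,v));q=P[(abs(P[:,0])<90)&(abs(P[:,1])<60)&(P[:,2]>150)&(P[:,2]<220)];print(n,'high',len(q),np.percentile(q,[2,50,98],axis=0).round(1).tolist())
    t=q[q[:,2]>q[:,2].max()-6];print(t.mean(0),t.min(0),t.max(0))
p,e=tri(S,(449.2,140),D,(251.3,199.5));print('end1',loc(p),e)
p,e=tri(S,(420,153.7),D,(251.3,199.5));print('end2',loc(p),e)
E
```

```text
scene brass 111 458.4144144144144 213.17117117117118 [[39.5, -16.0, 102.6], [42.7, -2.8, 113.9], [46.0, 13.1, 116.1]]
 top 89 [ 42.95185907  -1.88690454 114.19361244] [ 39.1162156  -16.96946289 111.04215104] [ 46.95792952  13.4993547  116.70295875]
side brass 163 206.20245398773005 224.52147239263803 [[36.5, -114.3, -1.3], [41.2, -0.4, 112.1], [169.0, 17.5, 115.8]]
 top 91 [ 37.25001151   6.69048088 119.84064907] [-292.1971346   -13.07043619  111.05079012] [ 46.65643259 383.94213602 657.49476508]
scene lever 221 [[1.0, -14.3, 108.9], [7.7, -3.9, 135.6], [13.1, 14.3, 157.2]]
 tip [ 293.30813818 -378.60545076  644.07151162]
side lever 140 [[1.6, -9.7, 128.6], [5.7, 6.0, 145.4], [11.4, 16.6, 157.4]]
 tip [-292.1971  383.9421  657.4948]
scene high 412 [[-37.2, -28.0, 150.7], [-26.3, -1.7, 167.4], [12.9, 27.0, 182.1]]
[-34.1863  -1.0052 180.2148] [-38.4714 -28.1702 177.0764] [-31.6581  29.3603 183.0378]
side high 243 [[-38.0, -24.1, 150.7], [-28.8, 6.0, 168.1], [12.5, 29.7, 182.4]]
[-35.8155   3.4091 180.3895] [-38.6059 -25.6089 177.5097] [-32.3392  30.2521 183.2871]
end1 [[-34.4707   1.5594 197.9697]] 0.030841935264045127
end2 [[-35.19   -25.7377 177.2975]] 0.0005133245614246822
```

```bash
cat >> h.py <<'E'
from scipy.spatial.transform import Rotation as Ro
A=np.radians(9.3);RC=np.array([[np.cos(A),-np.sin(A),0],[np.sin(A),np.cos(A),0],[0,0,1]]);C=np.array([.5635,.165,0])
def loc(P): return (np.atleast_2d(P)-C)@RC*1000
def world(l): return RC@(np.array(l)/1000)+C
def tool(o,l):
    """tool-frame shift (mm) from present TCP to local target l (mm)"""
    T=Ro.from_rotvec(o["orientation"]).as_matrix();return T.T@(world(l)-o["tcp_pos"])*1000
def yawerr(o):
    T=Ro.from_rotvec(o["orientation"]).as_matrix();G=np.stack([RC[:,1],[0,0,-1],-RC[:,0]],1) # x along case y, y down
    return Ro.from_matrix(T.T@G).as_rotvec(degrees=True)
E
python3 - <<'E'
from bench import r
from h import *
o=r.get_obs();T=Ro.from_rotvec(o["orientation"]).as_matrix();print(T.round(3));print('rot',yawerr(o),'shift',tool(o,[-85,0,270]))
print(loc(o["tcp_pos"]))
E
```

```text
[[ 0.415 -0.001  0.91 ]
 [-0.91   0.001  0.415]
 [-0.001 -1.    -0.   ]]
rot [-1.12774579e-01 -1.64791715e+02 -2.31563227e-02] shift [-613.29354233  -38.65454074  499.1402893 ]
[[-405.79342814 -722.7026776   230.54639141]]
```

```bash
python3 -m jog '0 7 0 0 -10 20 0; 0 7 0 0 -10 30 0; 0 1.2 0 0 -10 30 0; 0 0 0 0 -10 40 0; 0 0 0 0 0 40 0' 40; python3 - <<'E'
from bench import r
from h import *
o=r.get_obs();print('rot',yawerr(o),'shift',tool(o,[-75,0,270]),loc(o["tcp_pos"]))
E
```

```text
clock: 0.57
tcp_pos: [0.4365, -0.5792, 0.2739]
orientation: [-1.282, 1.088, -1.093]
contact_force: [-0.4, -1.3, 0.3]
grip_width: 0.0255
rot [-2.86647340e-01  1.79896580e+02 -1.20606066e-01] shift [-714.18430531    1.85775644  169.29882673] [[-245.5881745  -713.86916791  273.9053512 ]]
```

```bash
python3 -m jog '0 0 0 -40 0 10 0; 0 0 0 -40 0 10 0; 0 0 0 -40 0 10 0; 0 0 0 -40 0 10 0; 0 0 0 -40 0 10 0'; python3 -m jog '0 0 0 -40 0 10 0; 0 0 0 -40 0 10 0; 0 0 0 -40 0 10 0; 0 0 0 -40 0 10 0; 0 0 0 -40 0 10 0';python3 -m jog '0 0 0 -40 0 10 0; 0 0 0 -40 0 10 0; 0 0 0 -40 0 10 0; 0 0 0 -40 0 10 0; 0 0 0 -40 0 0 0'; python3 - <<'E'
from bench import r
from h import *
o=r.get_obs();print('rot',yawerr(o),'shift',tool(o,[-75,0,270]),loc(o["tcp_pos"]))
E
```

```text
clock: 0.98
tcp_pos: [0.452, -0.3709, 0.2708]
orientation: [-1.282, 1.089, -1.088]
contact_force: [0.9, -0.0, 0.4]
grip_width: 0.0005
clock: 1.4
tcp_pos: [0.4688, -0.1656, 0.2713]
orientation: [-1.282, 1.089, -1.089]
contact_force: [1.1, -0.4, -0.3]
grip_width: -0.0003
clock: 1.82
tcp_pos: [0.477, 0.0387, 0.2714]
orientation: [-1.281, 1.088, -1.089]
contact_force: [0.8, -0.5, -0.4]
grip_width: 0.0
rot [-2.47531610e-02 -1.79971892e+02  1.10647439e-01] shift [-110.69026912    1.49803622   30.7902837 ] [[-105.73784761 -110.70574456  271.42975788]]
```

```bash
python3 -m jog '0 0 0 -35 0 5 0; 0 0 0 -35 0 5 0; 0 0 0 -33 0 5 0; 0 0 0 0 20 5 0; 0 0 0 0 30 0 0'; python3 -m jog '0 0 0 0 25 0 0; 0 0 0 0 25 0 0; 0 0 0 0 0 0 0; 0 0 0 0 0 0 0; 0 0 0 0 0 0 0'; python3 - <<'E'
from bench import r,imaging
from h import *
o=r.get_obs();print('rot',yawerr(o),'shift',tool(o,[-75,0,168]),loc(o["tcp_pos"]))
for n,(x,y,w,h) in dict(scene=(340,60,190,200),side=(165,110,190,190)).items():
    f=imaging.grab_frame(n);cv2.imwrite(f"pics/c_{n}.png",cv2.resize(f["color"][y:y+h,x:x+w,::-1],None,fx=3,fy=3))
E
```

```text
clock: 2.23
tcp_pos: [0.4816, 0.1449, 0.2234]
orientation: [-1.277, 1.082, -1.087]
contact_force: [0.7, 0.0, -0.0]
grip_width: 0.0002
clock: 2.65
tcp_pos: [0.4802, 0.1415, 0.1725]
orientation: [-1.28, 1.088, -1.089]
contact_force: [0.9, -0.5, 0.0]
grip_width: 0.0
rot [-3.02401074e-02 -1.79994423e+02  1.24749233e-01] shift [-9.71317513  4.5451781  11.0181928 ] [[-86.02354246  -9.71576314 172.5266374 ]]
```

View pics/c_scene.png

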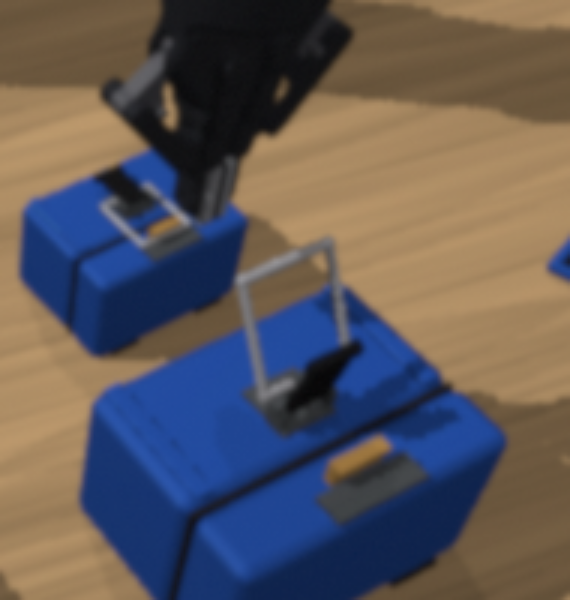

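View pics/c_side.png

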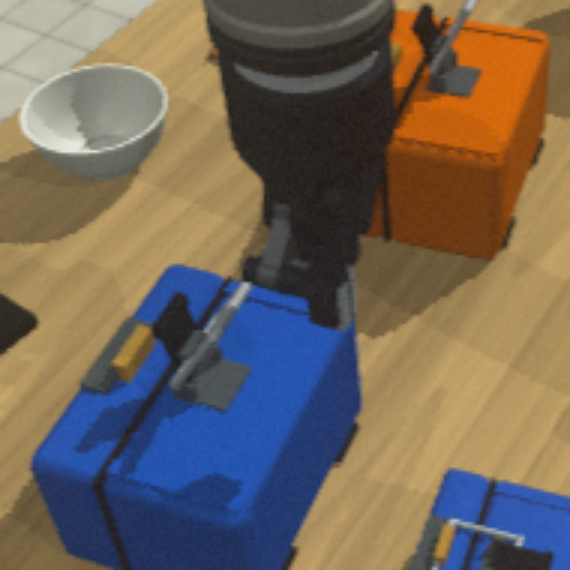

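```bash
python3 -m jog '0 0 0 -10 4 8 0; 0 0 0 0 0 15 0; 0 0 0 0 0 12 0; 0 0 0 0 0 12 0; 0 0 0 0 0 12 0'; python3 -m jog '0 0 0 0 0 12 0; 0 0 0 0 0 12 0; 0 0 0 0 0 8 0; 0 0 0 0 0 0 0; 0 0 0 0 0 0 0'; cat > look.py <<'E'
import sys
from bench import r,imaging
from h import *
p=sys.argv[1]
o=r.get_obs();print('rot',yawerr(o),loc(o["tcp_pos"]),o["contact_force"])
out=[]
for n,(x,y,w,h) in dict(scene=(370,100,140,170),side=(165,150,140,170)).items():
    f=imaging.grab_frame(n);np.savez(f"/tmp/{p}_{n}.npz",**f);out.append(cv2.resize(f["color"][y:y+h,x:x+w,::-1],None,fx=2.8,fy=2.8,interpolation=cv2.INTER_CUBIC))
cv2.imwrite(f"pics/{p}.png",np.hstack(out))
E
python3 look.py d
```

```text
clock: 3.17
tcp_pos: [0.5375, 0.1619, 0.1681]
orientation: [-1.28, 1.087, -1.089]
contact_force: [0.5, -0.1, -0.6]
grip_width: 0.0003
clock: 3.58
tcp_pos: [0.5678, 0.1663, 0.1674]
orientation: [-1.281, 1.089, -1.089]
contact_force: [-1.4, -0.1, -0.3]
grip_width: -0.0001
rot [-2.66813578e-02 -1.79986561e+02  2.18289646e-02] [[  4.47731399   0.5892481  167.4196464 ]] [-1.43148727 -0.1480848  -0.29406645]
```

View pics/d.png

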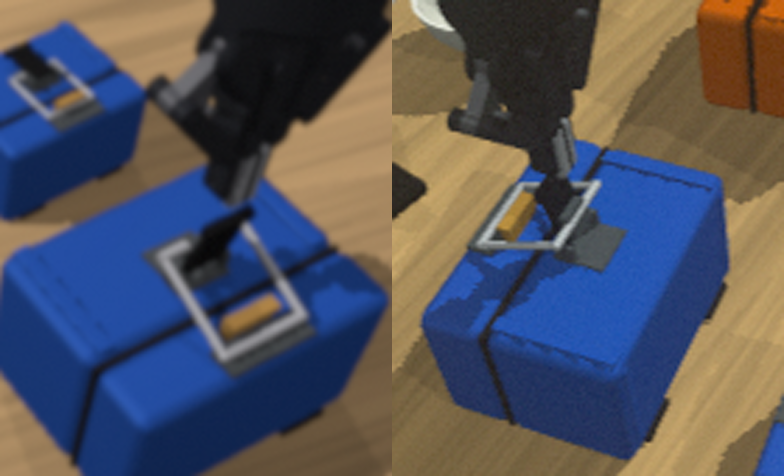

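The loop has dropped over the keeper and its bar lies beyond the hook. Next I'll move to the keeper side of the lever and push it back.

```bash
python3 -m jog '0 0 0 0 -12 0 0; 0 0 0 0 0 20 0; 0 0 0 0 0 18 0; 0 0 0 0 20 0 0; 0 0 0 0 16 0 0'; python3 -m jog '0 0 0 0 0 0 0; 0 0 0 0 0 0 0; 0 0 0 0 0 -8 0; 0 0 0 0 0 -6 0; 0 0 0 0 0 0 0'; python3 look.py e
```

```text
clock: 4.1
tcp_pos: [0.6065, 0.1723, 0.1446]
orientation: [-1.279, 1.087, -1.09]
contact_force: [-1.5, 0.0, -1.6]
grip_width: -0.0001
clock: 4.52
tcp_pos: [0.5901, 0.1697, 0.1445]
orientation: [-1.282, 1.088, -1.089]
contact_force: [-0.5, 1.8, 0.4]
grip_width: -0.0002
rot [ 9.90191062e-03 -1.79955244e+02  4.88498112e-02] [[ 27.06002364   0.33888286 144.52291539]] [-0.51232558  1.82001858  0.40685678]
```

View pics/e.png

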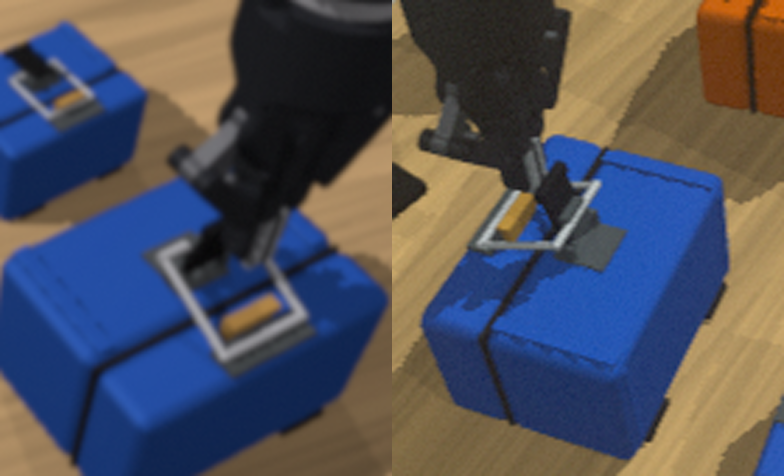

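```bash
python3 -m jog '0 0 0 0 0 -7 0; 0 0 0 0 0 -7 0; 0 0 0 0 0 -6 0; 0 0 0 0 0 -6 0; 0 0 0 0 0 0 0'; python3 look.py f
```

```text
clock: 5.03
tcp_pos: [0.5642, 0.1652, 0.1431]
orientation: [-1.283, 1.089, -1.088]
contact_force: [-2.1, -0.4, -0.4]
grip_width: 0.0001
rot [ 3.45188130e-02 -1.79965484e+02 -1.00986765e-01] [[7.13557995e-01 3.96194929e-02 1.43094939e+02]] [-2.1433526  -0.4038271  -0.40356934]
```

View pics/f.png

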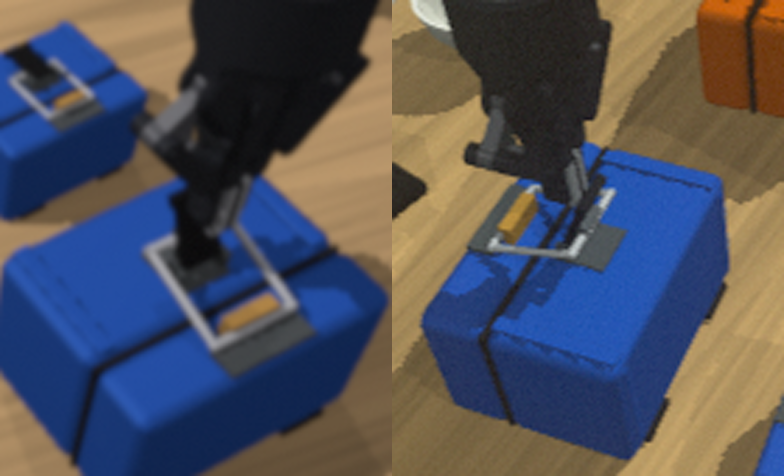

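```bash
python3 -m jog '0 0 0 0 0 -5 0; 0 0 0 0 1 -5 0; 0 0 0 0 3 -5 0; 0 0 0 0 3 -4 0; 0 0 0 0 0 0 0'; python3 look.py g
```

```text
clock: 5.55
tcp_pos: [0.5456, 0.1621, 0.1357]
orientation: [-1.283, 1.089, -1.088]
contact_force: [0.8, -0.0, -0.1]
grip_width: -0.0002
rot [ 2.84849218e-02 -1.79970308e+02 -1.38646840e-01] [[-1.81205770e+01  7.53898837e-02  1.35706550e+02]] [ 0.82114686 -0.00416526 -0.05436183]
```

View pics/g.png

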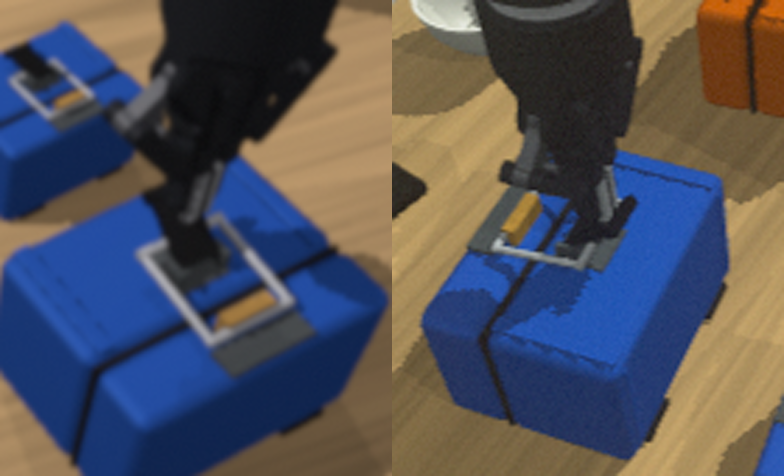

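```bash
python3 - <<'E'
from h import *
S=load('scene','g');D=load('side','g')
p,e=tri(S,(474.6,207),D,(202.5,236.8));print(loc(p),e)
for f in(S,D):
    v,u=np.nonzero(f["z_map"]>0);P=loc(pt(f,u,v));c=f["color"][v,u].astype(int)
    k=(c.max(1)-c.min(1)<40)&(c.min(1)>110)&(abs(P[:,0]-40)<25)&(abs(P[:,1])<35)&(P[:,2]>95)&(P[:,2]<140)
    print(k.sum(),np.percentile(P[k],[5,50,95],axis=0).round(1).tolist()); q=P[k&(P[:,0]>40)];print(len(q),q.mean(0) if len(q) else 0)
E
```

```text
[[ 43.12361416  26.38427516 109.20331304]] 0.0033368205914053478
162 [[17.1, -27.9, 107.5], [33.1, -17.2, 109.8], [44.0, 27.5, 112.8]]
49 [ 42.53369413  -5.99505255 109.36630496]
46 [[17.4, 17.3, 107.5], [35.0, 28.0, 110.0], [44.5, 29.6, 113.3]]
17 [ 42.88106681  18.8880425  108.37902719]
```

```bash
python3 -m jog '0 0 0 0 6 -5 0; 0 0 0 0 6 -4 0; 0 0 0 0 5 -2 0; 0 0 0 0 3 0 0; 0 0 0 0 0 0 0'; python3 look.py i1;  python3 -m jog '0 0 0 0 2 0 0; 0 0 0 0 1 0 0; 0 0 0 0 0 0 0; 0 0 0 0 0 0 0; 0 0 0 0 0 0 0'; python3 look.py i
```

```text
clock: 6.07
tcp_pos: [0.5348, 0.1602, 0.115]
orientation: [-1.284, 1.09, -1.088]
contact_force: [-0.8, -0.3, -0.5]
grip_width: 0.0
rot [ 4.70205380e-02 -1.79978603e+02 -2.53296778e-01] [[-2.91031809e+01 -1.14355486e-01  1.15003956e+02]] [-0.81518528 -0.27895205 -0.50595093]
clock: 6.58
tcp_pos: [0.5364, 0.1607, 0.114]
orientation: [-1.281, 1.088, -1.089]
contact_force: [-1.7, -1.0, 5.2]
grip_width: -0.0002
rot [ 4.13960508e-03 -1.79993992e+02  6.63500725e-02] [[-27.45601268   0.17606489 114.03754045]] [-1.69622168 -1.04952005  5.20357442]
```

View pics/i.png

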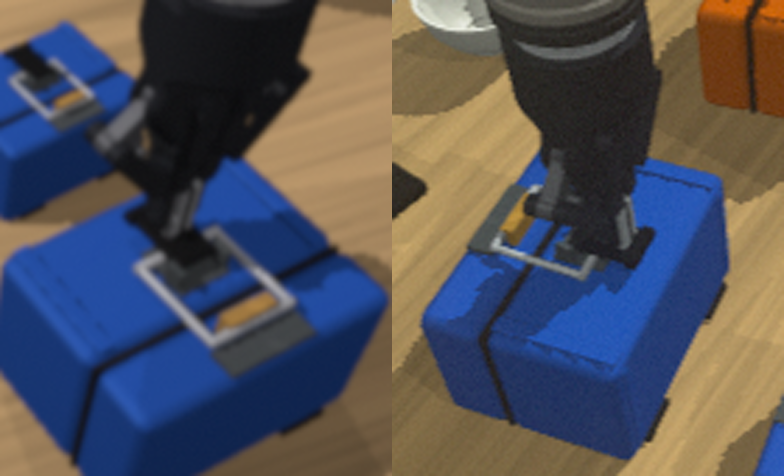

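```bash
python3 -m jog '0 0 0 0 -5 0 0; 0 0 0 0 0 -9 0; 0 0 0 0 5 0 0; 0 0 0 0 2 0 0; 0 0 0 0 0 0 0'; python3 -m jog '0 0 0 0 1 0 0; 0 0 0 0 1 0 0; 0 0 0 0 1 0 0; 0 0 0 0 1 0 0; 0 0 0 0 0 0 0'; python3 look.py j
```

```text
clock: 7.1
tcp_pos: [0.5265, 0.1593, 0.1139]
orientation: [-1.283, 1.088, -1.089]
contact_force: [-11.9, -2.8, 30.6]
grip_width: -0.0001
clock: 7.52
tcp_pos: [0.5265, 0.1594, 0.1129]
orientation: [-1.283, 1.088, -1.09]
contact_force: [-21.6, -7.3, 58.9]
grip_width: 0.0001
rot [ 1.85814213e-01 -1.79993428e+02  6.91651455e-03] [[-37.36887377   0.48739434 112.8738299 ]] [-21.62217395  -7.32863495  58.94986351]
```

View pics/j.png

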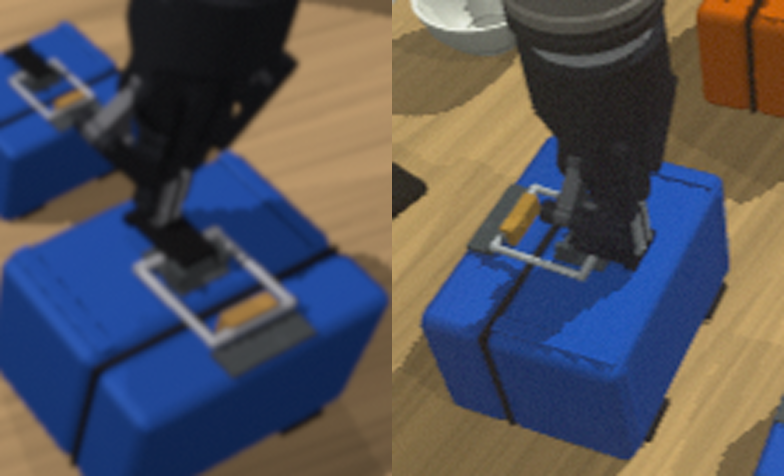

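The force reached 59 N at z = 113 mm, so the lever is on its stop. I'll lift straight up and check.

```bash
python3 -m jog '0 0 0 0 -6 0 0; 0 0 0 0 -15 0 0; 0 0 0 0 -40 0 0; 0 0 0 0 -40 0 0; 0 0 0 0 -20 0 0';python3 -m jog '0 0 0 0 -20 -40 0; 0 0 0 0 0 -20 0; 0 0 0 0 0 0 0; 0 0 0 0 0 0 0; 0 0 0 0 0 0 0'; python3 look.py k; python3 - <<'E'
from h import *
for n in('scene','side'):
    f=load(n,'k');v,u=np.nonzero(f["z_map"]>0);P=loc(pt(f,u,v));c=f["color"][v,u].astype(int)
    k=(c.max(1)<55)&(P[:,0]>-56)&(P[:,0]<-5)&(abs(P[:,1])<16)&(P[:,2]>95)&(P[:,2]<165)
    print(n,k.sum(),np.percentile(P[k],[5,50,95],axis=0).round(1).tolist())
    q=P[k];print(np.polyfit(q[:,0],q[:,2],1))
    k=(c.max(1)-c.min(1)<40)&(c.min(1)>110)&(abs(P[:,0]-45)<9)&(abs(P[:,1])<35)&(P[:,2]>95)&(P[:,2]<140);print('bar',k.sum(),P[k].mean(0))
E
```

```text
clock: 8.03
tcp_pos: [0.5283, 0.1599, 0.2322]
orientation: [-1.278, 1.086, -1.09]
contact_force: [-0.2, 0.8, 0.4]
grip_width: 0.0002
clock: 8.45
tcp_pos: [0.4709, 0.1497, 0.2465]
orientation: [-1.282, 1.089, -1.089]
contact_force: [0.2, -0.3, 0.2]
grip_width: 0.0001
rot [-2.09541785e-02  1.79998020e+02  2.43854440e-03] [[-9.38435581e+01 -1.59196152e-01  2.46526237e+02]] [ 0.19668579 -0.28690344  0.18382435]
scene 349 [[-43.0, -12.4, 112.6], [-24.5, -1.1, 114.4], [-6.3, 10.0, 116.2]]
[-3.87438540e-02  1.13233067e+02]
bar 66 [ 41.98622268  -6.1997768  109.51929723]
side 316 [[-46.4, -8.8, 110.8], [-26.2, 4.4, 114.4], [-6.5, 14.5, 116.3]]
[-3.80505082e-02  1.12978640e+02]
bar 38 [ 41.95621561   6.45607076 109.21389772]
```

View pics/k.png

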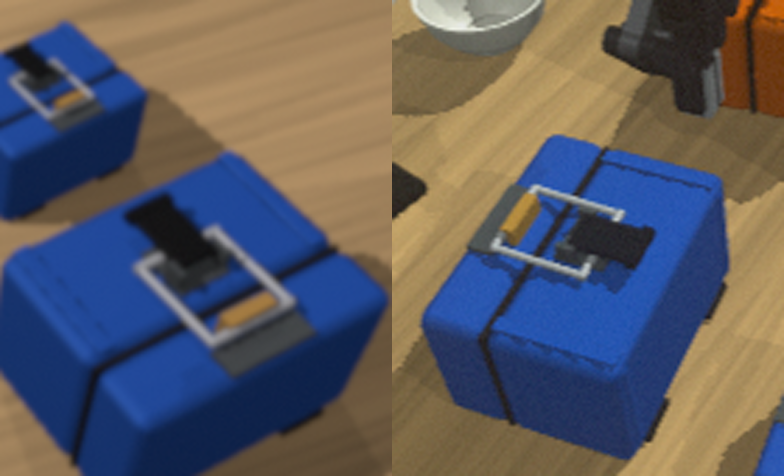

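```bash
python3 -c "
from bench import r
print(r.get_obs()['contact_force']);print(r.hand_in())"
```

```text
[ 0.68077759 -0.16478728  0.43593763]
the job is handed in; nothing more can be done
None
```

The blue case's draw latch is fastened, and I handed the job in at about 8.5 s of the 38 s allowed.

I pushed the wire loop past upright so its bar dropped beyond the brass keeper. Then I swung the upright lever back and pressed it down to its stop. The wrist force reached about 63 N at the stop, against the 120 N limit.

**Last checks, after lifting clear:**
- **Lever:** it stays flat. Its top measured 114–115 mm high, against 115 expected. A line fitted along it showed about 2° of slope, which I took as measurement noise because the tip height matched.
- **Bar:** its top measured about 109 mm high, so its centre is about 106 mm, the keeper's rest height. It sits under the keeper's lip.
- **Robot:** it touched nothing; the contact force was under 1 N.
- **Orange case:** I sent no moves to it and passed above it with the tool raised. I did not separately re-measure its latch at the end.

No check failed.

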